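# Fetch the boxed-in sample jar to the balance

## Robot

A 6-joint arm with a two-finger parallel gripper is mounted at the origin on the work surface. World frame = base frame: x ahead of the robot, y to its left, z up, the work surface at z = 0. Lengths are in m, angles in rad, forces in N, time in s.
With the tool pointing down it reaches from about 0.375 to 0.9 m from the base axis. Payload 3.1 kg.
Tool frame: the origin (TCP) lies on the centre line of the jaws, within the pads' length; the fingertips stand 22 mm ahead of it and the grasp point (between the pads) lies 3 mm ahead of it; z points along the fingers, x is the direction in which the jaws open and shut, and the axes are right-handed (so a half turn about z gives the same grasp; the last joint's range is limited). The gripper opens to 87 mm and grips with 3 to 60 N. Pads are 19 mm wide; open, the fingers measure 117 mm over their backs; the gripper's body (75 mm by 190 mm) begins 51 mm behind the grasp point.
Start: joints at [1.071, 0.527, 1.433, -0, 1.181, -0.178], TCP at [0.198, 0.593, 0.245] pointing down, gripper open.
Joint ranges: [-3.08, 3.08], [-0.75, 2.2], [0.22, 2.44], [-1.43, 4.57], [0, 2.65], [-2.85, 2.85]. Speed limits (rad/s): [2.79, 2.79, 3.14, 3.14, 3.14, 3.14].

## Interface

Orientations are given as a unit quaternion [x, y, z, w].
In Python, from rig import robot, camera, order gives the robot as it stands.
- The arm moves only by the shell command python3 -m pendant 'ROWS' [OPENING] [FORCE]. ROWS is JSON, a list of rows, each a list of 2 entries, a list of its own where there are three numbers: the shift along the tool's x, y, z in mm, then the turn about the tool's z in degrees. A call has 1 to 8 rows; each row shifts and turns the commanded pose from where the row before left it, along the tool's axes as they then stand; what a row does not reach is not made up. A row lasts 1/8 s, in which the tool goes at most 62.5 mm and 10.7 degrees, less where a joint would pass 70% of its speed; a pose out of reach is approached as far as the arm can. A call with a gripper value outside its range is refused whole. OPENING is the finger opening in mm, from 0 to 87, set as the call begins (- or left out, the last holds). The fingers move at their own pace and stop on an object; FORCE is the grip in N (left out, the last holds). Time passes only in rows, so rows that do not move let the fingers close. It gives the time, the measured TCP pose, the force and the opening at its end, in the units of the state.
- robot.get_obs(): the state, without advancing time (a new reading comes with each control period).
- camera(name): name is "scene" or "top"; returns a dict with "pixels" (384x512x3 uint8, blue, green, red), "mtx" (3x3 intrinsics, pixels), "k1" (the pictures are not rectified: a ray, as slopes to the right and down, at radius r is drawn at 1 + k1 r^2 times it, then the intrinsics apply), "R" (3x3) and "t" (3): a world point X has camera coordinates R X + t. Camera axes: x right, y down, z forward; pixel columns grow to the right and rows downward; lengths in m; the calibration is good to about 2 mm. A picture is of the moment at which its call begins. There is no depth.
- order.hand_in(): hands the job in, once; it reports no verdict.
The state is a dict: "time": time; "q": joint angles; "joint_velocities": joint speeds; "joint_torque": joint torques, N m; "position": TCP position; "tool_rot": TCP orientation; "ft_force": force on the tool from outside, world axes, zero at the start; "moment": the same for the moment, N m; "grip_width": finger opening in m.
Only numpy, scipy, OpenCV 4.12 (cv2) and the standard library are available. Lean on these libraries where they do the work, as an engineer would, in place of code of your own. Each camera call takes 0.05 s, during which the arm holds its last target. There are 200 camera calls.

## Task

The squat jar in the steel tray has to go on the balance, but three bottles stand close around it. Move all three bottles to the empty grey mat, then set the jar in the middle of the balance pan, and only then stand each bottle back in the middle of its own pad in the tray (wide bottle on the large round pad, slim bottle on the small round pad, square bottle on the square pad with its sides in line with the pad's). Keep everything upright, and leave the small vial in the tray where it stands.

Things in the scene. Friction and masses are not known exactly. Their poses are not given: they have to be found in the camera images.
- wide_bottle_center (a point): Wide round amber glass bottle with a flat paper band and a round blue screw cap 25 mm tall; body 60 mm across up to 60 mm, then a shoulder narrowing to a 24 mm neck at 74 mm, cap 32 mm across from 85 to 110 mm, 110 mm tall in all. Loose, about 280 g; this point is on its axis, half-way up, z up; its underside is 55 mm below, the middle of its cap 42 mm above. It stands on its own pad at the start; grip it by the cap, from above, or round the body.
- slim_bottle_center (a point): Slim round amber glass bottle with a flat paper band and a round blue screw cap 25 mm tall; body 44 mm across up to 76 mm, then a shoulder narrowing to a 24 mm neck at 88 mm, cap 30 mm across from 99 to 124 mm, 124 mm tall in all. Loose, about 180 g; this point is on its axis, half-way up, z up; its underside is 62 mm below, the middle of its cap 49 mm above. It stands on its own pad at the start; grip it by the cap, from above, or round the body.
- square_bottle_center (a point): Square amber glass bottle with a flat paper band and a round blue screw cap 25 mm tall; body 46 x 46 mm up to 68 mm, then a shoulder narrowing to a 24 mm neck at 80 mm, cap 30 mm across from 91 to 116 mm, 116 mm tall in all. Loose, about 200 g; this point is on its axis, half-way up, z up, x and y square to its sides; its underside is 58 mm below, the middle of its cap 45 mm above. It stands on its own pad at the start; grip it by the cap, from above, or round the body.
- jar_center (a point): Squat round jar, white with a blue lid, 44 mm across and 40 mm tall, loose, about 70 g; this point is on its axis, half-way up (20 mm above its underside). It stands on the tray's floor, boxed in by the three bottles, whose centres are about 60 mm from its own.
- pad_large: Large round white plastic pad, 70 mm across, 3 mm thick, fixed in the tray: the wide bottle's place. Origin at the centre of its underside, which lies 3 mm above the bench; its top is 6 mm above the bench. The three pads lie about 60 mm to the left, to the right and on the robot's side of the jar, in any order.
- pad_small: Small round white plastic pad, 54 mm across, otherwise like the large one (top 6 mm above the bench): the slim bottle's place.
- pad_square: Square white plastic pad, 56 x 56 mm, otherwise like the large one (top 6 mm above the bench): the square bottle's place. x and y are square to its sides and to those of the tray, a square steel tray 210 mm wide with a 12 mm rim and a 3 mm floor.
- mat: Empty grey mat, 260 mm along its x by 130 mm along its y, 3 mm thick, fixed flat on the bench: the place to park the bottles. Origin at the centre of its underside. A loose small vial (22 mm across, 42 mm tall) stands beside one long edge.
- pan (a point): Centre of the top face of the balance's round steel pan, 110 mm across, 70 mm above the bench; fixed. The balance is a white box 250 mm along x by 170 mm along y, 56 mm tall, whose centre lies 40 mm from the pan's along -x, with a dark display on that end.
- vial_center (a point): Small amber vial with a white cap, 22 mm across and 42 mm tall, loose, in a corner of the tray on the robot's side, about 75 mm or more from the bottles' centres; this point is on its axis, half-way up. To be left alone.
Things that resemble listed ones, but are neither listed nor needed, are in the scene too. What is shaped like the part that bears slim_bottle_center but yellow is not meant. What is shaped like the pad_large but purple is not meant.

How it is judged:
By the outcome, as a careful person would: the job done as asked, in the order asked, and still so for the second after the job is handed in, with the robot touching nothing.
It also fails if it takes over 152 s, if anything falls off the work surface, if the arm or the gripper's body presses on something with over 40 N, if the wrist force passes 120 N, or if a joint passes its speed limit or range.

## Working session

There is one attempt and no reset: what is moved stays moved. The work goes in short steps, Python scripts to look and compute and a shell command to move; the robot and the scene stay as the last step left them, time stands still between calls to the robot, and variables do not carry over. Pictures are saved under pics/ and viewed, about 12 in all and at most 16, crops included, and the job is handed in when it is done.

```bash
ls; mkdir -p pics
python3 - <<'E'
from rig import robot,camera
import cv2
for n in("scene","top"):
    c=camera(n);cv2.imwrite(f"pics/{n}0.png",c["pixels"]);print(n,c["mtx"],c["k1"],c["R"],c["t"])
print(robot.get_obs())
E
```

```text
pics
scene [[367.25875837   0.         250.07016263]
 [  0.         367.25875837 198.99396358]
 [  0.           0.           1.        ]] -0.05399570313172623 [[-0.85093784  0.52488073  0.02012508]
 [ 0.29667251  0.51187781 -0.80620502]
 [-0.43346305 -0.6800598  -0.59129388]] [ 0.39959274 -0.07877511  1.2872789 ]
top [[460.24369779   0.         258.79868801]
 [  0.         460.24369779 189.77785314]
 [  0.           0.           1.        ]] -0.10987029929236126 [[-0.0051742  -0.99995803 -0.00756057]
 [-0.98537224  0.00638632 -0.1702961 ]
 [ 0.17033724  0.00656883 -0.98536393]] [0.03321291 0.47412456 1.08485199]
{'time': 0.1, 'q': array([ 1.07047606e+00,  5.28346116e-01,  1.43379250e+00, -3.90827343e-05,
        1.18140633e+00, -1.78527858e-01]), 'joint_velocities': array([-0.00056718, -0.00068487, -0.00308474, -0.00091202,  0.00060162,
        0.00066214]), 'joint_torque': array([ 3.48081967e-04, -4.40991747e+01, -1.77151233e+01,  6.34723180e-02,
        5.34394453e-02, -2.92713412e-05]), 'position': array([0.1973587 , 0.59235793, 0.24368026]), 'tool_rot': array([ 8.11249688e-01,  5.84699060e-01, -8.72874938e-04,  4.37351375e-04]), 'ft_force': array([-0.88917311, -0.64723839,  1.45218294]), 'moment': array([-0.0020832 , -0.01544678,  0.01198048]), 'grip_width': 0.08673144383209845}
```

View pics/scene0.png

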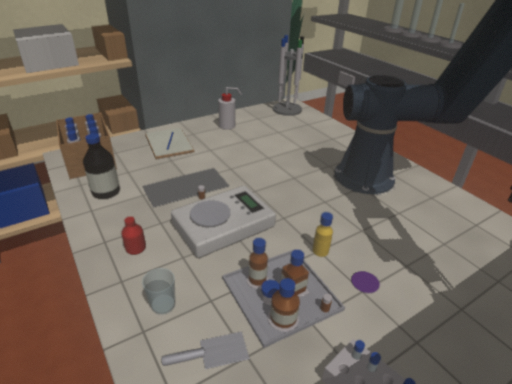

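View pics/top0.png

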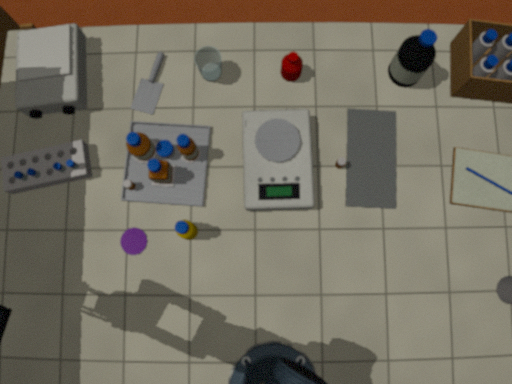

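The tray is at top view (165,165), with three blue-capped amber bottles at about (140,142), (186,145) and (158,168), and the jar lid at (165,149). The balance is at (278,160) and the mat at (371,158), with its vial at (341,165). The lookalikes are the yellow bottle (186,230), the purple disc (134,241), the dark bottle (412,55), the rack vials on the left, and the crate bottles at top right.

```bash
cat > h.py <<'E'
import numpy as np, cv2
from rig import robot,camera
def dist(c): return np.array([c["k1"],0,0,0,0.])
def proj(c,X):
    return cv2.projectPoints(np.float64(X).reshape(-1,3),cv2.Rodrigues(c["R"])[0],c["t"],c["mtx"],dist(c))[0][:,0]
def ray(c,p):
    u=cv2.undistortPoints(np.float64(p).reshape(-1,1,2),c["mtx"],dist(c))[:,0]
    return -c["R"].T@c["t"],np.c_[u,np.ones(len(u))]@c["R"]
def plane(c,p,z):
    o,d=ray(c,p); return o+d*((z-o[2])/d[:,2])[:,None]
def tri(a,p,b,q):
    u=cv2.undistortPoints(np.float64([[p]]),a["mtx"],dist(a))[0].T;v=cv2.undistortPoints(np.float64([[q]]),b["mtx"],dist(b))[0].T
    X=cv2.triangulatePoints(np.c_[a["R"],a["t"]],np.c_[b["R"],b["t"]],u,v)[:,0]
    X=X[:3]/X[3]; return X, np.r_[np.linalg.norm(proj(a,X)[0]-p),np.linalg.norm(proj(b,X)[0]-q)]
def hsv(c): return cv2.cvtColor(c["pixels"],cv2.COLOR_BGR2HSV)
def blobs(m,box,amin=15):
    x0,y0,x1,y1=box; k=np.zeros_like(m);k[y0:y1,x0:x1]=m[y0:y1,x0:x1]
    n,l,s,ce=cv2.connectedComponentsWithStats(k); return [(s[i,4],*ce[i].round(2),*s[i,:4]) for i in range(1,n) if s[i,4]>=amin]
def blue(c,vmin=60): return cv2.inRange(hsv(c),(100,120,vmin),(130,255,255))
def crop(c,box,f,name):
    x0,y0,x1,y1=box; cv2.imwrite(name,cv2.resize(c["pixels"][y0:y1,x0:x1],None,fx=f,fy=f,interpolation=cv2.INTER_CUBIC))
E
python3 - <<'E'
from h import *
s,t=camera("scene"),camera("top")
a=cv2.resize(t["pixels"][115:215,110:220],None,fx=5,fy=5,interpolation=2)[:, :]
b=cv2.resize(s["pixels"][230:350,215:345],None,fx=4,fy=4,interpolation=2)
a=cv2.resize(a,(400,364));b=cv2.resize(b,(394,364));cv2.imwrite("pics/c1.png",np.hstack([a,b]))
print("top",*blobs(blue(t),(110,115,220,215)),sep="\n");print("scene",*blobs(blue(s),(215,230,345,350)),sep="\n")
g=t["pixels"].astype(int)
# mat contour, balance pan
for nm,box,lo,hi in(("mat",(335,95,410,220),(0,0,60),(179,40,140)),("pan",(245,105,312,180),(0,0,120),(179,40,190)),("white",(235,100,320,215),(0,0,185),(179,40,255))):
    print(nm,*blobs(cv2.inRange(hsv(t),lo,hi),box,100))
print(g[160,340:400:4].tolist(),g[140,240:316:4].tolist())
E
```

```text
top
(np.int32(130), np.float64(132.8), np.float64(138.41), np.int32(127), np.int32(132), np.int32(13), np.int32(14))
(np.int32(118), np.float64(182.7), np.float64(140.14), np.int32(177), np.int32(134), np.int32(13), np.int32(13))
(np.int32(221), np.float64(164.19), np.float64(148.22), np.int32(156), np.int32(140), np.int32(17), np.int32(17))
(np.int32(125), np.float64(153.58), np.float64(164.68), np.int32(148), np.int32(159), np.int32(12), np.int32(13))
scene
(np.int32(113), np.float64(259.06), np.float64(244.85), np.int32(254), np.int32(239), np.int32(11), np.int32(14))
(np.int32(118), np.float64(297.32), np.float64(256.92), np.int32(292), np.int32(251), np.int32(11), np.int32(14))
(np.int32(371), np.float64(278.82), np.float64(286.78), np.int32(262), np.int32(279), np.int32(32), np.int32(18))
mat (np.int32(6524), np.float64(370.67), np.float64(152.02), np.int32(335), np.int32(95), np.int32(75), np.int32(125))
pan (np.int32(4102), np.float64(277.07), np.float64(142.66), np.int32(245), np.int32(105), np.int32(67), np.int32(75))
white
[[133, 138, 143], [132, 138, 143], [77, 85, 78], [83, 87, 88], [80, 82, 81], [79, 82, 79], [87, 92, 89], [79, 85, 84], [86, 87, 86], [82, 87, 90], [86, 88, 86], [80, 84, 84], [83, 83, 82], [85, 88, 88], [98, 109, 111]] [[121, 138, 140], [134, 144, 144], [135, 144, 144], [138, 148, 147], [118, 117, 119], [117, 118, 117], [116, 117, 117], [119, 118, 119], [118, 119, 119], [116, 117, 117], [118, 120, 120], [121, 119, 120], [118, 122, 119], [119, 119, 120], [121, 122, 121], [101, 108, 104], [139, 148, 148], [136, 144, 144], [72, 83, 86]]
```

View pics/c1.png

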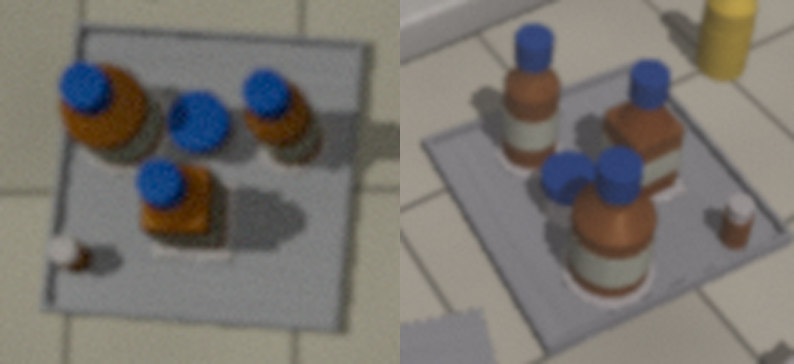

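The crop confirms the choice: wide (133,138), slim (183,140), square (154,165), jar lid (164,148), and tray vial (128,185), which is left alone. In the scene view the wide cap is at about (287,287) and overlaps the jar lid.

Run:
```python
from h import *
s,t=camera("scene"),camera("top")
for n,p,q,h in(("slim",(182.7,140.1),(259.1,244.9),.117),("square",(153.6,164.7),(297.3,256.9),.109),("wide",(132.8,138.4),(286.8,287),.103)):
    X,e=tri(t,p,s,q); print(n,X.round(4),e.round(2),"expected cap z",h,"ray@h",plane(t,p,h)[0].round(4),plane(s,q,h)[0].round(4))
print("jar lid top z.04",plane(t,(164.2,148.2),.038).round(4))
def quad(c,m,box,z,nm):
    x0,y0,x1,y1=box;k=np.zeros_like(m);k[y0:y1,x0:x1]=m[y0:y1,x0:x1]
    k=cv2.morphologyEx(k,cv2.MORPH_OPEN,np.ones((5,5)))
    ct=max(cv2.findContours(k,0,1)[0],key=cv2.contourArea); P=plane(c,ct[:,0].astype(float),z)[:,:2]
    r=cv2.minAreaRect(np.float32(P*1000));print(nm,r,cv2.contourArea(ct))
quad(t,cv2.inRange(hsv(t),(0,0,50),(179,60,100)),(340,95,410,220),.003,"mat")
V=hsv(t)[...,2]
k=cv2.inRange(t["pixels"].max(2)-t["pixels"].min(2),0,5)&cv2.inRange(V,108,130)
quad(t,k,(248,112,310,175),.070,"pan top")
vs=cv2.inRange(hsv(s),(0,0,50),(179,60,100))
quad(s,vs,(140,165,235,205),.003,"mat scene")
# tray outline
k=cv2.inRange(hsv(t),(0,0,70),(179,45,138))
crop(t,(240,95,405,220),4.8,"pics/c2.png")
bl=cv2.resize(s["pixels"][160:255,140:280],None,fx=5.6,fy=5.6,interpolation=2);cv2.imwrite("pics/c3.png",bl)
```

```text
slim [0.5782 0.2075 0.1191] [0.62 0.65] expected cap z 0.117 ray@h [0.58  0.207 0.117] [0.5759 0.2067 0.117 ]
square [0.5218 0.2759 0.1114] [0.66 0.7 ] expected cap z 0.109 ray@h [0.5236 0.2754 0.109 ] [0.519  0.2751 0.109 ]
wide [0.5883 0.3294 0.1056] [0.36 0.42] expected cap z 0.103 ray@h [0.5897 0.3296 0.103 ] [0.5862 0.3283 0.103 ]
jar lid top z.04 [[0.5822 0.2673 0.038 ]]
mat ((564.5704345703125, -256.651611328125), (130.05950927734375, 257.0526123046875), 86.55665588378906) 4586.5
pan top ((593.4642333984375, -13.53158950805664), (104.80603790283203, 103.36602783203125), 89.63423156738281) 1402.5
mat scene ((565.5467529296875, -254.1167449951172), (122.06743621826172, 253.8033447265625), 86.79645538330078) 1393.0
```

View pics/c2.png

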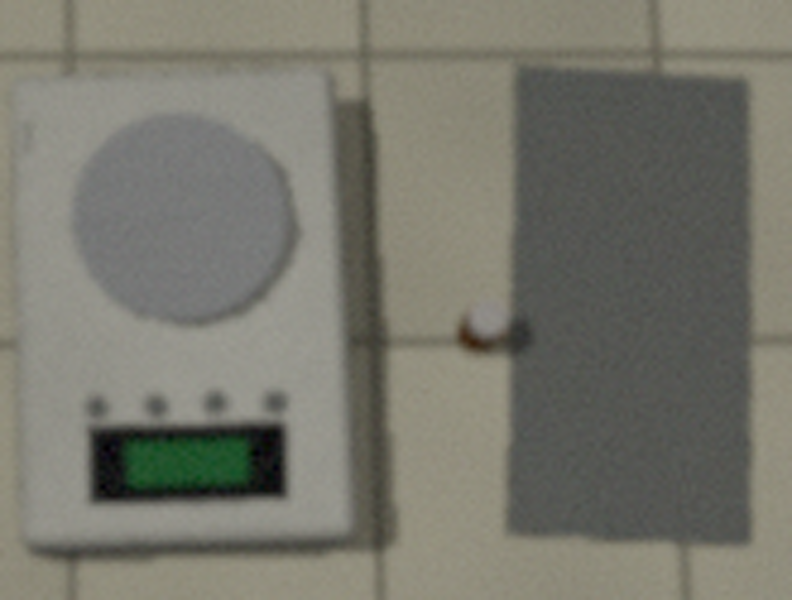

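View pics/c3.png

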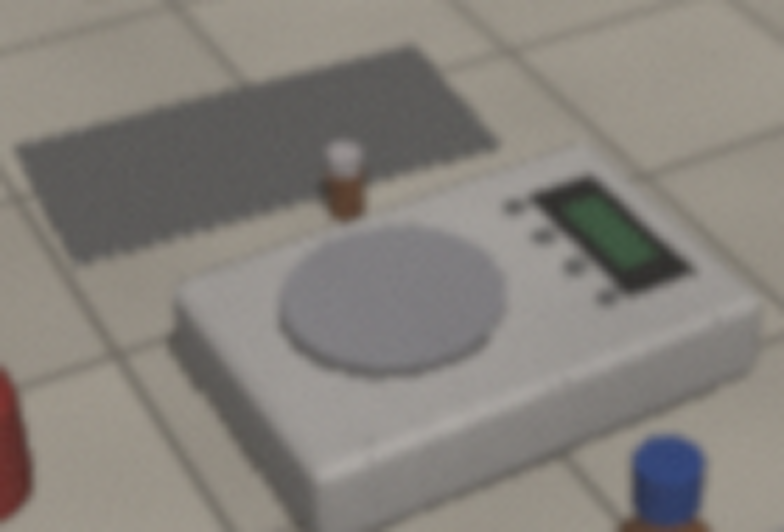

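Triangulated cap heights match the text within 3 mm. Pan and mat are located too. The scene crop shows the pan face at about (210,213) and the vial at (202,190) just off the mat. Moving in for the wide bottle: I turn the jaws to world y, so tool x=+y, y=+x, z=down.

```bash
cat > st.py <<'E'
from rig import robot
import numpy as np
o=robot.get_obs();q=o["tool_rot"];a,b=q[0],q[1]
print("t",round(o["time"],2),"p",(o["position"]*1000).round(1),"yaw",round(np.degrees(np.arctan2(2*a*b,2*a*a-1)),2),"F",o["ft_force"].round(1),"w",round(o["grip_width"]*1000,1))
E
python3 -m pendant '[[[0,0,0],-9.2],[[0,0,0],-9.2],[[0,0,0],0]]' 56 20; python3 st.py
python3 -m pendant '[[[-30,44,0],0],[[-30,44,0],0],[[-30,44,0],0],[[-30,44,0],0],[[-30,44,0],0],[[-30,44,0],0],[[-30,44,0],0],[[-30,44,0],0]]' >/dev/null
python3 -m pendant '[[[-22,38,0],0],[[0,0,0],0],[[0,0,0],0]]'; python3 st.py
python3 - <<'E'
from h import *
s,t=camera("scene"),camera("top")
print("pan",plane(t,(277.7,140.2),.07).round(4),plane(s,(210.2,212.7),.07).round(4),tri(t,(277.7,140.2),s,(210.2,212.7)))
E
```

```text
time: 0.68
position: [0.1976, 0.5929, 0.2445]
tool_rot: [0.708, 0.706, -0.0, 0.0]
ft_force: [-0.3, -0.5, 0.1]
grip_width: 0.0645
t 0.68 p [197.6 592.9 244.5] yaw 89.85 F [-0.3 -0.5  0.1] w 64.5
time: 2.05
position: [0.5867, 0.3307, 0.2441]
tool_rot: [0.708, 0.706, -0.001, -0.001]
ft_force: [0.6, 0.8, -0.1]
grip_width: 0.0559
t 2.05 p [586.7 330.7 244.1] yaw 89.85 F [ 0.6  0.8 -0.1] w 55.9
pan [[ 0.5912 -0.0163  0.07  ]] [[ 0.5936 -0.0074  0.07  ]] (array([ 0.59149388, -0.01556068,  0.06410787]), array([0.66730444, 0.59870175]))
```

```bash
python3 -m pendant '[[[-1,1,35],0],[[0,0,35],0],[[0,0,30],0],[[0,0,20],0],[[0,0,12],0],[[0,0,6],0],[[0,0,0],0]]' 56 20; 
python3 -m pendant '[[[0,0,0],0],[[0,0,0],0],[[0,0,0],0],[[0,0,0],0],[[0,0,0],0]]' 20 30;python3 st.py
python3 -m pendant '[[[0,0,-4],0],[[0,0,-10],0],[[0,0,-25],0],[[0,0,-35],0],[[0,0,-35],0],[[0,0,-25],0],[[0,0,-8],0],[[0,0,0],0]]' >/dev/null;python3 st.py
python3 - <<'E'
from h import *
s=camera("scene");crop(s,(170,160,370,350),3.1,"pics/c4.png")
E
```

```text
time: 3.02
position: [0.5887, 0.3298, 0.1069]
tool_rot: [0.707, 0.707, 0.0, 0.0]
ft_force: [0.0, 0.8, -1.0]
grip_width: 0.056
time: 3.65
position: [0.5887, 0.3295, 0.1069]
tool_rot: [0.707, 0.707, 0.0, 0.0]
ft_force: [0.5, -0.7, 2.8]
grip_width: 0.0308
t 3.65 p [588.7 329.5 106.9] yaw 89.96 F [ 0.5 -0.7  2.8] w 30.8
t 4.65 p [588.3 329.6 248.7] yaw 89.97 F [ 0.6  0.5 -2.5] w 31.0
```

View pics/c4.png

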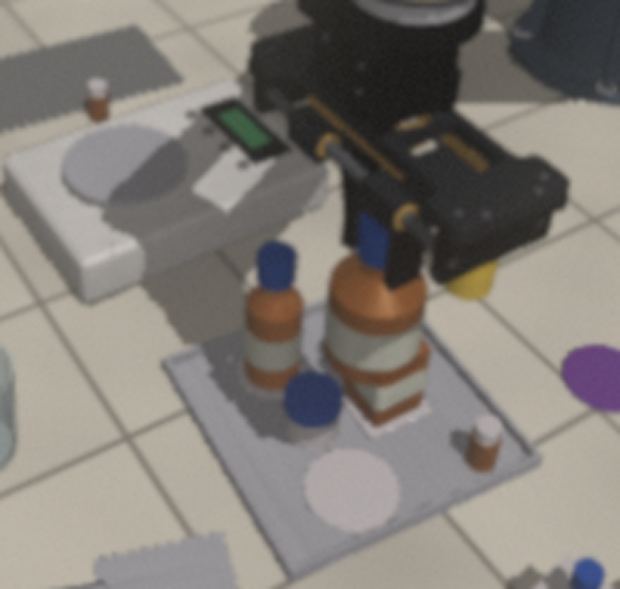

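The wide bottle is held upright with its pad clear and the jar lid now visible. Carrying it to the far end of the mat.

```bash
python3 -m pendant '[[[-20,2,0],0],[[-40,4,0],0],[[-50,5,0],0],[[-55,6,0],0],[[-55,6,0],0],[[-55,6,0],0],[[-55,6,0],0],[[-55,6,0],0]]' >/dev/null
python3 -m pendant '[[[-55,6,0],0],[[-55,5,0],0],[[-45,3,0],0],[[-30,2,0],0],[[-15,0,0],0],[[-5,0,0],0],[[0,0,0],0],[[0,0,0],0]]' >/dev/null; python3 st.py
```

```text
t 6.7 p [ 645.1 -258.9  248.5] yaw 90.05 F [ 0.  -0.2 -3. ] w 31.2
```

```bash
python3 -m pendant '[[[0,0,15],0],[[0,0,35],0],[[0,0,35],0],[[0,0,30],0],[[0,0,15],0],[[0,0,9],0],[[0,0,4],0],[[0,0,0],0]]' ; 
python3 -m pendant '[[[0,0,1],0],[[0,0,0.5],0],[[0,0,0],0]]'; python3 -m pendant '[[[0,0,0],0],[[0,0,0],0],[[0,0,0],0]]' 56;
python3 -m pendant '[[[0,0,-10],0],[[0,0,-20],0],[[0,0,-35],0],[[0,0,-35],0],[[0,0,-35],0],[[0,0,-8],0],[[0,0,0],0]]' >/dev/null;python3 st.py
```

```text
time: 7.7
position: [0.6455, -0.2606, 0.1063]
tool_rot: [0.707, 0.707, 0.0, 0.001]
ft_force: [-0.1, 0.1, -2.3]
grip_width: 0.0316
time: 8.07
position: [0.6452, -0.2605, 0.1044]
tool_rot: [0.707, 0.707, 0.0, 0.0]
ft_force: [-0.6, -0.2, -2.5]
grip_width: 0.0311
time: 8.45
position: [0.6453, -0.2605, 0.1045]
tool_rot: [0.707, 0.707, 0.0, 0.0]
ft_force: [-0.6, -0.1, -0.1]
grip_width: 0.0523
t 9.32 p [ 645.1 -260.4  247.9] yaw 89.96 F [ 0.1 -0.7 -0.3] w 55.9
```

```bash
python3 -m pendant '[[[30,-4,0],0],[[58,-8,0],0],[[58,-8,0],0],[[58,-9,0],0],[[58,-9,0],0],[[58,-9,0],0],[[58,-8,0],0],[[50,-7,0],0]]' >/dev/null
python3 -m pendant '[[[32,-5,0],0],[[8,0,0],0],[[0,0,0],0],[[0,0,0],0]]' >/dev/null; python3 st.py
python3 - <<'E'
from h import *
t=camera("top");crop(t,(100,100,420,240),2.4,"pics/c5.png")
E
python3 -m pendant '[[[0,0,30],0],[[0,0,35],0],[[0,0,30],0],[[0,0,18],0],[[0,0,10],0],[[0,0,4],0],[[0,0,0],0]]'
python3 -m pendant '[[[0,0,0],0],[[0,0,0],0],[[0,0,0],0],[[0,0,0],0],[[0,0,0],0]]' 20 30;python3 st.py
python3 -m pendant '[[[0,0,-4],0],[[0,0,-10],0],[[0,0,-25],0],[[0,0,-35],0],[[0,0,-35],0],[[0,0,-25],0],[[0,0,-8],0],[[0,0,0],0]]' >/dev/null;python3 st.py
```

```text
t 10.82 p [578.6 206.2 246.5] yaw 89.88 F [-0.1 -0.1  0.4] w 55.7
time: 11.75
position: [0.5789, 0.2077, 0.1206]
tool_rot: [0.707, 0.707, 0.0, 0.0]
ft_force: [-0.0, -0.6, 0.7]
grip_width: 0.0561
time: 12.38
position: [0.5786, 0.2077, 0.1203]
tool_rot: [0.707, 0.707, 0.0, 0.0]
ft_force: [-0.6, -0.5, 2.0]
grip_width: 0.0293
t 12.38 p [578.6 207.7 120.3] yaw 89.96 F [-0.6 -0.5  2. ] w 29.3
t 13.38 p [578.2 207.6 262.2] yaw 89.96 F [-0.3 -0.1 -2. ] w 29.2
```

View pics/c5.png

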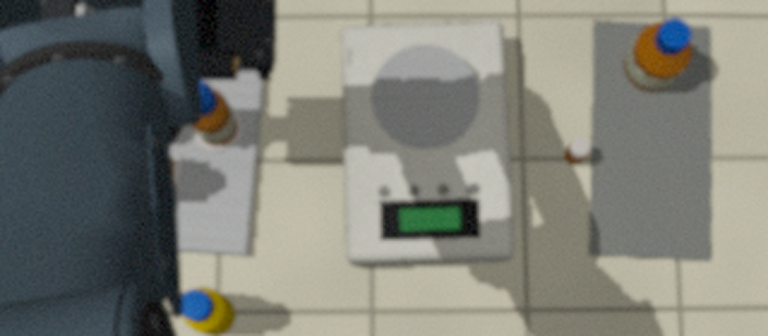

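The wide bottle stands upright on the mat at (385,125) full-frame. Slim goes to the middle.

```bash
python3 -m pendant '[[[-20,-1,0],0],[[-40,-1,0],0],[[-50,-2,0],0],[[-55,-2,0],0],[[-55,-2,0],0],[[-55,-2,0],0],[[-55,-2,0],0],[[-50,-1,0],0]]' >/dev/null
python3 -m pendant '[[[-40,0,0],0],[[-25,0,0],0],[[-13,0,0],0],[[-5,0,0],0],[[0,0,0],0],[[0,0,0],0]]' >/dev/null; python3 st.py
python3 -m pendant '[[[0,0,15],0],[[0,0,35],0],[[0,0,35],0],[[0,0,30],0],[[0,0,15],0],[[0,0,9],0],[[0,0,4],0],[[0,0,0],0]]' ; 
python3 -m pendant '[[[0,0,0.8],0],[[0,0,0],0],[[0,0,0],0]]';python3 st.py; python3 -m pendant '[[[0,0,0],0],[[0,0,0],0],[[0,0,0],0]]' 56 >/dev/null
python3 -m pendant '[[[0,0,-10],0],[[0,0,-20],0],[[0,0,-35],0],[[0,0,-35],0],[[0,0,-30],0],[[0,0,-8],0],[[0,0,0],0]]' >/dev/null;python3 st.py
```

```text
t 15.12 p [ 565.2 -254.   262.1] yaw 90.05 F [-0.3 -0.2 -2.2] w 29.3
time: 16.12
position: [0.5655, -0.2556, 0.1197]
tool_rot: [0.707, 0.707, 0.0, 0.001]
ft_force: [-0.5, 0.7, -3.2]
grip_width: 0.0289
time: 16.5
position: [0.5652, -0.2554, 0.1186]
tool_rot: [0.707, 0.707, 0.0, 0.0]
ft_force: [-0.6, -0.8, -1.5]
grip_width: 0.0287
t 16.5 p [ 565.2 -255.4  118.6] yaw 89.96 F [-0.6 -0.8 -1.5] w 28.7
t 17.75 p [ 565.  -255.3  256.5] yaw 89.96 F [ 0.6  0.7 -0.5] w 56.0
```

```bash
python3 -m pendant '[[[30,-3,0],0],[[58,-5,0],0],[[58,-5,0],0],[[58,-5,0],0],[[58,-5,0],0],[[58,-5,0],0],[[58,-5,0],0],[[58,-5,0],0]]' >/dev/null
python3 -m pendant '[[[50,-4,0],0],[[32,-2,0],0],[[13,0,0],0],[[0,0,0],0],[[0,0,0],0]]' >/dev/null; python3 st.py
python3 -m pendant '[[[0,0,30],0],[[0,0,35],0],[[0,0,35],0],[[0,0,25],0],[[0,0,13],0],[[0,0,6],0],[[0,0,0],0]]'
python3 -m pendant '[[[0,0,0],0],[[0,0,0],0],[[0,0,0],0],[[0,0,0],0],[[0,0,0],0]]' 20 30;python3 st.py
python3 -m pendant '[[[0,0,-4],0],[[0,0,-10],0],[[0,0,-25],0],[[0,0,-35],0],[[0,0,-35],0],[[0,0,-25],0],[[0,0,-8],0],[[0,0,0],0]]' >/dev/null;python3 st.py
```

```text
t 19.38 p [521.5 274.3 255.7] yaw 89.89 F [ 0.1 -0.6  0.7] w 56.1
time: 20.25
position: [0.5219, 0.2754, 0.1126]
tool_rot: [0.708, 0.707, 0.0, 0.0]
ft_force: [-0.2, 0.4, 1.2]
grip_width: 0.056
time: 20.88
position: [0.5216, 0.2757, 0.1126]
tool_rot: [0.707, 0.707, 0.0, 0.0]
ft_force: [0.1, -0.4, 1.7]
grip_width: 0.0291
t 20.88 p [521.6 275.7 112.6] yaw 89.97 F [ 0.1 -0.4  1.7] w 29.1
t 21.88 p [521.3 275.7 254.4] yaw 89.97 F [-0.2 -0.3 -2.7] w 29.6
```

```bash
python3 -m pendant '[[[-20,-1,0],0],[[-40,-2,0],0],[[-50,-3,0],0],[[-55,-4,0],0],[[-55,-4,0],0],[[-55,-4,0],0],[[-55,-4,0],0],[[-55,-4,0],0]]' >/dev/null
python3 -m pendant '[[[-55,-4,0],0],[[-45,-4,0],0],[[-25,-2,0],0],[[-13,0,0],0],[[-4,0,0],0],[[0,0,0],0],[[0,0,0],0]]' >/dev/null; python3 st.py
python3 -m pendant '[[[0,0,15],0],[[0,0,35],0],[[0,0,35],0],[[0,0,30],0],[[0,0,15],0],[[0,0,9],0],[[0,0,4],0],[[0,0,0],0]]' ; 
python3 -m pendant '[[[0,0,1.2],0],[[0,0,0],0],[[0,0,0],0]]';python3 st.py; python3 -m pendant '[[[0,0,0],0],[[0,0,0],0],[[0,0,0],0]]' 56 >/dev/null
python3 -m pendant '[[[0,0,-10],0],[[0,0,-20],0],[[0,0,-35],0],[[0,0,-35],0],[[0,0,-30],0],[[0,0,-8],0],[[0,0,0],0]]' >/dev/null;python3 st.py
python3 - <<'E'
from h import *
s,t=camera("scene"),camera("top")
a=cv2.resize(t["pixels"][100:220,110:310],(700,420),interpolation=2);cv2.imwrite("pics/c6.png",a)
h=hsv(t)
print("blue top",*blobs(blue(t),(100,100,420,220)),sep="\n");print("scene",*blobs(blue(s),(130,130,345,350)),sep="\n")
# pan & pads: saturation/colour profile
def ell(c,m,box,z,nm,op=3):
    x0,y0,x1,y1=box;k=np.zeros_like(m);k[y0:y1,x0:x1]=m[y0:y1,x0:x1]
    k=cv2.morphologyEx(k,cv2.MORPH_OPEN,np.ones((op,op)))
    for ct in cv2.findContours(k,0,1)[0]:
        if cv2.contourArea(ct)<60: continue
        e=cv2.fitEllipse(cv2.convexHull(ct)); P=plane(c,cv2.convexHull(ct)[:,0].astype(float),z)[:,:2]*1000
        (r,rad)=cv2.minEnclosingCircle(np.float32(P)); print(nm,cv2.contourArea(ct),"ell",np.round(e[0],1),np.round(e[1],1),"ctr",plane(c,e[0],z)[0].round(4),"enc",np.round(r,1),round(rad,1),"rect",cv2.minAreaRect(np.float32(P)))
def neutral(c): 
    p=c["pixels"].astype(int); return p[...,2]-p[...,0]
for c,n,bt,bp in((t,"top",(118,115,215,215),(246,110,314,180)),(s,"scene",(215,250,345,350),(170,190,255,245))):
    H=hsv(c)
    d=neutral(c)
    pan=((d<6)&(H[...,2]>60)&(H[...,2]<150)).astype(np.uint8)*255
    ell(c,pan,bp,.07,n+" pan",7)
    pad=((H[...,2]>158)&(H[...,1]<40)).astype(np.uint8)*255
    ell(c,pad,bt,.006,n+" pad")
E
```

```text
t 23.75 p [ 485.  -250.1  254.2] yaw 90.04 F [-0.6 -0.1 -0.6] w 28.8
time: 24.75
position: [0.4854, -0.2515, 0.1117]
tool_rot: [0.707, 0.707, 0.0, 0.001]
ft_force: [0.4, -0.2, -1.5]
grip_width: 0.0286
time: 25.12
position: [0.4852, -0.2514, 0.1104]
tool_rot: [0.707, 0.707, 0.0, 0.0]
ft_force: [-0.2, 0.3, -2.2]
grip_width: 0.0292
t 25.12 p [ 485.2 -251.4  110.4] yaw 89.96 F [-0.2  0.3 -2.2] w 29.2
t 26.38 p [ 485.  -251.2  248.3] yaw 89.97 F [ 0.  -0.2 -0.6] w 55.8
blue top
(np.int32(141), np.float64(380.24), np.float64(114.75), np.int32(374), np.int32(108), np.int32(14), np.int32(14))
(np.int32(210), np.float64(164.42), np.float64(148.28), np.int32(157), np.int32(141), np.int32(16), np.int32(16))
scene
(np.int32(50), np.float64(206.12), np.float64(152.32), np.int32(203), np.int32(149), np.int32(7), np.int32(8))
(np.int32(57), np.float64(182.44), np.float64(155.74), np.int32(179), np.int32(152), np.int32(8), np.int32(9))
(np.int32(57), np.float64(158.18), np.float64(165.72), np.int32(154), np.int32(162), np.int32(8), np.int32(9))
(np.int32(69), np.float64(327.09), np.float64(217.67), 
[... 1694 characters left out ...]
877685546875, 345.7558898925781), (37.49085235595703, 16.44536590576172), 46.88164138793945)
scene pad 80.0 ell [218.5 289.3] [12.  13.4] ctr [0.6737 0.1889 0.006 ] enc [675.1 187.2] 18.5 rect ((670.0353393554688, 189.44454956054688), (36.291812896728516, 23.612545013427734), 62.63188552856445)
scene pad 292.5 ell [320.9 265.9] [15.7 30. ] ctr [0.4156 0.255  0.006 ] enc [416.7 253.9] 39.0 rect ((415.2081298828125, 253.55902099609375), (75.76277923583984, 44.756561279296875), 88.08326721191406)
scene pad 135.5 ell [336.6 255.6] [13.8 16.2] ctr [0.3555 0.248  0.006 ] enc [354.1 251. ] 26.6 rect ((357.6553955078125, 249.9564666748047), (47.626182556152344, 40.53628158569336), 59.23042297363281)
```

View pics/c6.png

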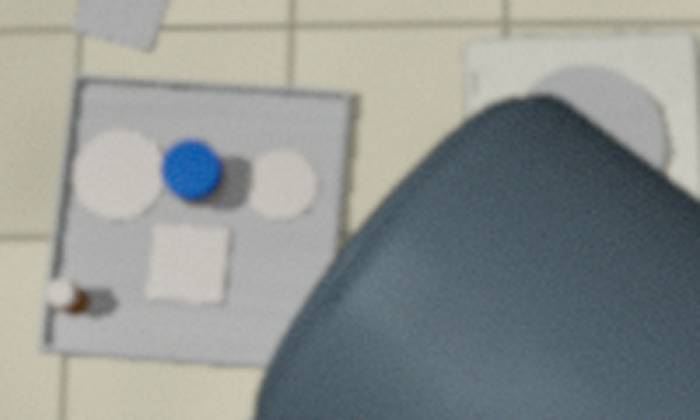

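The tray view shows the jar alone at (164,148), with the large pad at (143,150), the small pad at (191,153) and the square pad at (164,175), all clear. I fit them in both views now. For the pan I use the stored first pictures, where nothing covered it.

```bash
cat > fit.py <<'E'
from h import *
def fit(c,img,p,r,z,sq=False,bil=1):
    """otsu blob around pixel p; centre from area centroid of its outline on plane z"""
    f=4; x0,y0=int(p[0]-r),int(p[1]-r)
    g=img[y0:y0+2*r,x0:x0+2*r].astype(np.float32)
    g=g[...,2]+(g[...,2]-g[...,0])*bil
    g=cv2.GaussianBlur(cv2.resize(g,None,fx=f,fy=f,interpolation=2),(0,0),2)
    g=cv2.normalize(g,None,0,255,cv2.NORM_MINMAX).astype(np.uint8)
    _,b=cv2.threshold(g,0,255,cv2.THRESH_OTSU)
    if b[int((p[1]-y0)*f),int((p[0]-x0)*f)]==0:b=255-b
    b=cv2.morphologyEx(b,cv2.MORPH_OPEN,np.ones((15,15)))
    n,l,_,_=cv2.connectedComponentsWithStats(b)
    m=(l==l[int((p[1]-y0)*f),int((p[0]-x0)*f)]).astype(np.uint8)
    h=cv2.convexHull(max(cv2.findContours(m,0,1)[0],key=cv2.contourArea))[:,0]
    P=plane(c,(h+.5)/f-.5+[x0,y0],z)[:,:2]*1000
    M=cv2.moments(np.float32(P)[:,None]);ctr=np.array([M["m10"],M["m01"]])/M["m00"]
    rc=cv2.minAreaRect(np.float32(P))
    return ctr.round(1),np.round(rc[1],1),round(rc[2],1),"rectctr",np.round(rc[0],1)
E
python3 - <<'E'
from fit import *
s,t=camera("scene"),camera("top")
T0,S0=cv2.imread("pics/top0.png"),cv2.imread("pics/scene0.png")
print("pan top",fit(t,T0,(278,140),29,.07,bil=-6)); print("pan scene",fit(s,S0,(210,212),24,.07,bil=-6))
for n,p,r in(("large",(143.4,149.7),17),("small",(190.6,152.6),14),("square",(163.7,175.1),15)):
    X=plane(t,p,.006)[0];q=proj(s,X)[0]
    a=fit(t,t["pixels"],p,r,.006);b=fit(s,s["pixels"],q,r+1,.006)
    print(n,"top",a,"scene",q.round(),b)
    A=proj(t,[*a[0]/1000,.006])[0];B=proj(s,[*b[0]/1000,.006])[0];print("  tri",tri(t,A,s,B))
print("jar",tri(t,(164.4,148.3),s,(270.5,288.3)),plane(t,(164.4,148.3),.038),plane(s,(270.5,288.3),.038))
E
```

```text
pan top (array([593.6, -14. ]), array([104. , 106.7]), 88.8, 'rectctr', array([594.1, -14. ]))
pan scene (array([587.5, -23.6]), array([212.7, 141.6]), 60.4, 'rectctr', array([593.6, -23.6]))
large top (array([591.2, 331.4]), array([94.7, 89.4]), 2.1, 'rectctr', array([591.2, 331.7])) scene [283. 316.] (array([588.1, 330.5]), array([69.2, 66.6]), 58.9, 'rectctr', array([588.3, 330.8]))
  tri (array([0.58991371, 0.33129307, 0.00842664]), array([0.32432185, 0.38057595]))
small top (array([579.5, 206.4]), array([47.7, 53. ]), 89.4, 'rectctr', array([579.8, 205.2])) scene [256. 278.] (array([577.9, 197. ]), array([95.8, 76. ]), 59.4, 'rectctr', array([576.7, 201.6]))
  tri (array([0.5796196 , 0.20380392, 0.01287248]), array([0.94262457, 0.98979755]))
square top (array([521. , 275.4]), array([55.4, 56. ]), 85.8, 'rectctr', array([520.8, 275.3])) scene [292. 287.] (array([518.4, 268.2]), array([103.2,  79.5]), 55.2, 'rectctr', array([517.4, 269.6]))
  tri (array([0.52085545, 0.27306532, 0.01208121]), array([0.592274  , 0.63186124]))
jar (array([0.58210019, 0.26796362, 0.03498601]), array([0.33356778, 0.3684652 ])) [[0.58193492 0.26676663 0.038     ]] [[0.58305061 0.27054477 0.038     ]]
```

Pads agree with where the bottles were gripped to within about 2 mm. The fits whose size came out wrong (small and square in the scene view, large in the top view) are discarded. Now the jar at (582,268).

```bash
python3 -m pendant '[[[30,6,0],0],[[57,11,0],0],[[57,11,0],0],[[57,11,0],0],[[57,11,0],0],[[57,11,0],0],[[57,11,0],0],[[57,11,0],0]]' 70 15 >/dev/null
python3 -m pendant '[[[50,9,0],0],[[30,5,0],0],[[10,0,0],0],[[0,0,0],0],[[0,0,0],0]]' >/dev/null; python3 st.py
python3 -m pendant '[[[0,0,30],0],[[0,0,45],0],[[0,0,45],0],[[0,0,40],0],[[0,0,25],0],[[0,0,15],0],[[0,0,0],0]]'; python3 st.py
python3 - <<'E'
from fit import *
t=camera("top");s=camera("scene");crop(s,(215,240,345,345),5,"pics/c7.png")
print(fit(t,t["pixels"],(278,140),29,.07,bil=-6)); crop(s,(165,185,260,250),6,"pics/c8.png")
E
```

```text
t 28.2 p [582.2 266.2 247.7] yaw 89.89 F [-0.3 -0.2  1.3] w 69.9
time: 29.08
position: [0.5821, 0.2667, 0.0474]
tool_rot: [0.708, 0.706, -0.001, -0.0]
ft_force: [-0.2, -0.5, 0.6]
grip_width: 0.0696
t 29.07 p [582.1 266.7  47.4] yaw 89.89 F [-0.2 -0.5  0.6] w 69.6
(array([600.8, -23.4]), array([142.1, 145.7]), 89.7, 'rectctr', array([593.9, -16.4]))
```

View pics/c7.png

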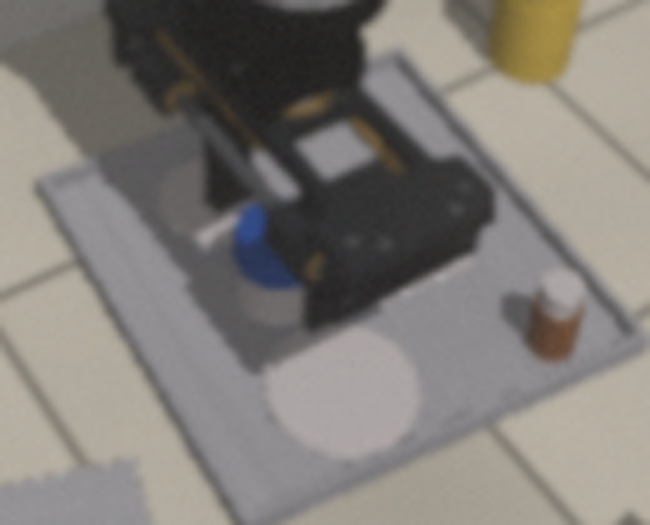

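The jar is between the fingers and the tray vial is well clear. Down 16 mm more and grip.

```bash
python3 -m pendant '[[[0,0,8],0],[[0,0,6],0],[[0,0,2],0],[[0,0,0],0]]'
python3 -m pendant '[[[0,0,0],0],[[0,0,0],0],[[0,0,0],0],[[0,0,0],0],[[0,0,0],0]]' 30 15;python3 st.py
python3 -m pendant '[[[0,0,-4],0],[[0,0,-15],0],[[0,0,-35],0],[[0,0,-35],0],[[0,0,-25],0],[[0,0,-6],0],[[0,0,0],0]]' >/dev/null;python3 st.py
```

```text
time: 29.68
position: [0.5823, 0.2677, 0.0318]
tool_rot: [0.707, 0.707, -0.0, -0.0]
ft_force: [0.3, 1.0, -0.5]
grip_width: 0.0698
time: 30.3
position: [0.5825, 0.2677, 0.0321]
tool_rot: [0.707, 0.707, 0.0, 0.0]
ft_force: [-0.7, 0.0, 1.0]
grip_width: 0.0425
t 30.3 p [582.5 267.7  32.1] yaw 89.96 F [-0.7  0.   1. ] w 42.5
t 31.18 p [582.3 267.6 152.4] yaw 89.96 F [ 0.1  0.6 -0. ] w 42.4
```

View pics/c8.png

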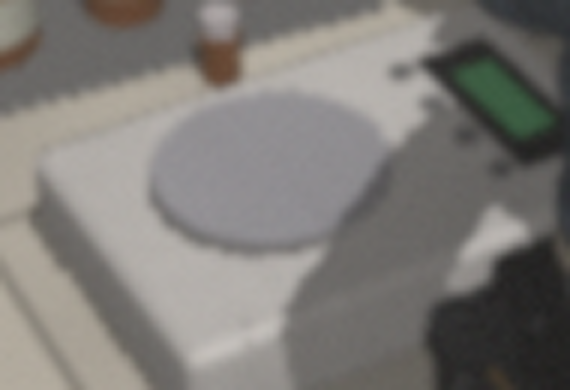

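```bash
python3 -m pendant '[[[-20,1,0],0],[[-40,2,0],0],[[-50,2,0],0],[[-55,2,0],0],[[-50,2,0],0],[[-35,2,0],0],[[-20,0,0],0],[[-8,0,0],0]]' >/dev/null
python3 -m pendant '[[[-2,0,0],0],[[0,0,15],0],[[0,0,20],0],[[0,0,10],0],[[0,0,5],0],[[0,0,0],0]]'
python3 - <<'E'
from fit import *
s=camera("scene");crop(s,(165,185,260,250),6,"pics/c9.png")
for X in([.593,-.0125,.07],[.593,-.0075,.07]): print((proj(s,X)[0]-[165,185])*6)
T0=cv2.imread("pics/top0.png")
for r in (130,135,140,145): print(T0[r,248:312].astype(int)[:,0].tolist())
E
python3 st.py
```

```text
time: 32.92
position: [0.5932, -0.012, 0.1018]
tool_rot: [0.707, 0.707, -0.0, -0.0]
ft_force: [-0.6, -0.1, -1.3]
grip_width: 0.0427
[267.19496972 159.7336749 ]
[272.1730354  165.66422155]
[140, 138, 139, 137, 138, 135, 135, 134, 136, 127, 122, 118, 119, 118, 121, 119, 116, 119, 118, 118, 120, 120, 119, 121, 121, 118, 118, 121, 118, 119, 121, 122, 118, 115, 121, 119, 120, 118, 119, 116, 121, 118, 118, 121, 119, 120, 118, 119, 115, 107, 102, 115, 130, 134, 140, 136, 138, 137, 138, 135, 127, 109, 89, 74]
[140, 137, 136, 136, 136, 140, 134, 128, 118, 120, 117, 118, 118, 118, 121, 119, 119, 121, 117, 121, 122, 118, 121, 118, 120, 119, 119, 120, 118, 120, 118, 118, 117, 123, 119, 120, 121, 120, 123, 118, 120, 120, 119, 121, 123, 119, 120, 117, 118, 119, 116, 106, 109, 128, 136, 135, 137, 137, 140, 137, 128, 115, 92, 75]
[138, 137, 137, 133, 138, 136, 129, 122, 120, 115, 115, 114, 116, 117, 117, 118, 115, 115, 116, 117, 115, 118, 114, 118, 116, 118, 116, 119, 118, 117, 117, 115, 118, 118, 117, 121, 117, 120, 118, 122, 116, 116, 116, 123, 121, 120, 119, 120, 118, 116, 119, 113, 98, 106, 125, 138, 135, 139, 138, 138, 135, 120, 100, 84]
[138, 136, 139, 140, 139, 134, 135, 128, 124, 120, 116, 118, 114, 120, 118, 114, 117, 112, 117, 119, 115, 121, 115, 119, 117, 118, 116, 119, 115, 115, 121, 118, 119, 120, 118, 120, 120, 121, 119, 123, 121, 115, 124, 119, 118, 119, 122, 120, 121, 116, 115, 100, 94, 104, 124, 138, 140, 139, 139, 140, 135, 127, 106, 82]
t 32.98 p [593.5 -12.2 102.2] yaw 89.98 F [-0.6  0.2 -0.7] w 43.0
```

View pics/c9.png

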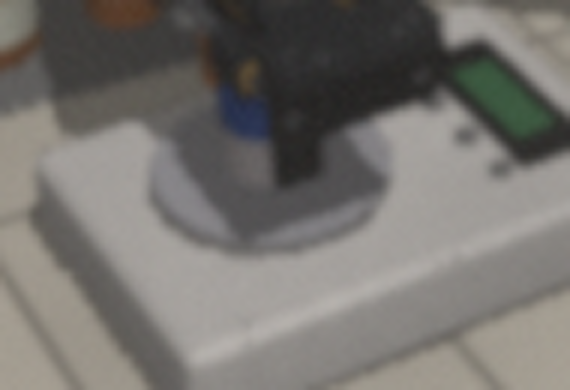

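```bash
python3 -m pendant '[[[0,0,1.5],0],[[0,0,0.5],0],[[0,0,0],0]]';  python3 -m pendant '[[[0,0,0],0],[[0,0,0],0],[[0,0,0],0]]' 70 >/dev/null
python3 -m pendant '[[[0,0,-10],0],[[0,0,-30],0],[[0,0,-35],0],[[0,0,-40],0],[[0,0,-30],0],[[0,0,-6],0]]' >/dev/null
python3 -m pendant '[[[55,0,0],0],[[55,0,0],0],[[55,0,0],0],[[55,0,0],0],[[0,0,0],0]]' >/dev/null;python3 st.py
python3 - <<'E'
from fit import *
s,t=camera("scene"),camera("top")
a=cv2.resize(t["pixels"][108:178,242:318],(456,420),interpolation=2);b=cv2.resize(s["pixels"][185:250,165:230],(340,340),interpolation=2)
cv2.imwrite("pics/c10.png",np.hstack([a,cv2.copyMakeBorder(b,0,80,0,0,0)]))
a=blobs(blue(t),(245,105,315,180));b=blobs(blue(s),(170,170,255,245),);print(a,b)
p,q=a[0][1:3],b[0][1:3];print(tri(t,p,s,q),plane(t,p,.105),plane(s,q,.105))
print("caps",blobs(blue(t),(335,95,420,220)))
E
```

```text
time: 33.35
position: [0.5933, -0.0124, 0.1003]
tool_rot: [0.707, 0.707, 0.0, 0.0]
ft_force: [-0.1, 0.2, -0.3]
grip_width: 0.0423
t 35.1 p [592.  211.4 249.6] yaw 90.28 F [-0.  -1.2 -0.3] w 70.2
[(np.int32(234), np.float64(276.76), np.float64(135.39), np.int32(269), np.int32(127), np.int32(17), np.int32(18))] []Traceback (most recent call last):
  File "<stdin>", line 6, in <module>
IndexError: list index out of range
```

View pics/c10.png

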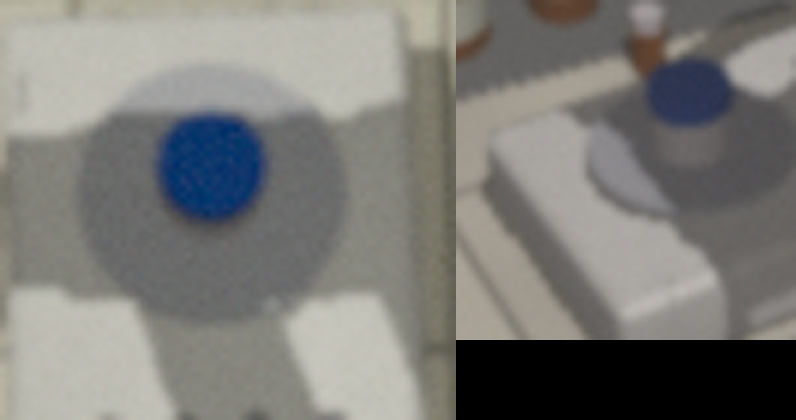

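The jar stands upright on the pan. In the top view its lid is at col 276.8 and the pan spans about 255–300. I compare the two numerically at their own heights.

Run:
```python
from fit import *
s,t=camera("scene"),camera("top")
print("jar top", plane(t,(276.76,135.39),.108).round(4))
b=blobs(blue(s,30),(190,185,235,225));print(b);print("jar scene",[plane(s,x[1:3],.105).round(4) for x in b])
# pan edges in top crop: face edge pixels (left,right,top) on z=.07
for p in((78/6+242,190/6+108),(348/6+242,190/6+108),(213/6+242,62/6+108)): print(plane(t,p,.07).round(4))
# scene crop pan left/right extremes from c9 (6x): 
for p in((152/6+165,180/6+185),(392/6+165,155/6+185),(272/6+165,92/6+185)): print(plane(s,p,.07).round(4))
print("caps",blobs(blue(t,40),(335,95,420,220)))
```

```text
jar top [[ 0.5921 -0.0129  0.108 ]]
[]
jar scene []
[[0.5929 0.0388 0.07  ]]
[[ 0.5922 -0.0705  0.07  ]]
[[ 0.6468 -0.0165  0.07  ]]
[[ 0.644  -0.0252  0.07  ]]
[[0.5425 0.0129 0.07  ]]
[[ 0.5679 -0.0576  0.07  ]]
caps [(np.int32(142), np.float64(380.26), np.float64(114.79), np.int32(374), np.int32(108), np.int32(14), np.int32(14)), (np.int32(143), np.float64(381.76), np.float64(144.73), np.int32(376), np.int32(138), np.int32(13), np.int32(14)), (np.int32(137), np.float64(381.11), np.float64(179.1), np.int32(375), np.int32(173), np.int32(14), np.int32(13))]
```

Run:
```python
from fit import *
s,t=camera("scene"),camera("top")
p=(232/5.23+165-.4,92/5.23+185-.4)
print("jar lid scene",plane(s,p,.11).round(4))
# jar foot in scene crop approx: base bottom mid (688,165)->front bottom; project expected front-bottom of jar at its pose
for X in([.593,-.0125,.07],[.593,-.0125,.11]): print((proj(s,X)[0]+.4-[165,185])*5.23+[456,0])
a=[plane(s,((x-456)/5.23+165-.4,y/5.23+185-.4),.07).round(4)[0] for x,y in((587,160),(797,152))];print(a)
```

```text
jar lid scene [[ 0.5975 -0.0028  0.11  ]]
[690.99694861 141.32651996]
[687.42494144  79.36235143]
[array([ 0.646 , -0.0254,  0.07  ]), array([0.5498, 0.0229, 0.07  ])]
```

Both views put the jar within about 3 mm of the pan's middle, so it stays. Next I check the square bottle's yaw on the mat numerically and fetch the wide bottle back.

```bash
python3 - <<'E'
from fit import *
s,t=camera("scene"),camera("top")
for c,b,nm in((t,(355,165,400,205),"top mat"),(None,(140,150,180,200),"top start")):
    img=t["pixels"] if c is not None else cv2.imread("pics/top0.png")
    x0,y0,x1,y1=b;H=cv2.cvtColor(cv2.resize(img[y0:y1,x0:x1],None,fx=6,fy=6,interpolation=2),cv2.COLOR_BGR2HSV)
    m=cv2.inRange(H,(4,150,70),(20,255,255));m=cv2.morphologyEx(m,cv2.MORPH_OPEN,np.ones((9,9)))
    ct=max(cv2.findContours(m,0,1)[0],key=cv2.contourArea);h=cv2.convexHull(ct)[:,0]
    P=plane(t,(h+.5)/6-.5+[x0,y0],.068)[:,:2]*1000
    print(nm,cv2.minAreaRect(np.float32(P)))
a=cv2.resize(t["pixels"][160:205,350:405],(550,450),interpolation=2);b=cv2.resize(s["pixels"][145:200,180:230],(240,264),interpolation=2)
cv2.imwrite("pics/c11.png",np.hstack([a,cv2.copyMakeBorder(b,0,186,0,0,0)]))
E
python3 -m pendant '[[[-30,3,0],0],[[-58,7,0],0],[[-58,7,0],0],[[-58,7,0],0],[[-58,7,0],0],[[-58,7,0],0],[[-58,7,0],0],[[-50,5,0],0]]' 56 30 >/dev/null
python3 -m pendant '[[[-32,3,0],0],[[-12,0,0],0],[[0,0,0],0],[[0,0,0],0]]' >/dev/null; python3 st.py
```

```text
top mat ((483.77520751953125, -251.48342895507812), (46.2727165222168, 44.87373733520508), 89.72282409667969)
top start ((521.4052124023438, 273.8853454589844), (42.591190338134766, 44.624202728271484), 88.62894439697266)
t 37.0 p [ 645.9 -262.8  251.1] yaw 90.03 F [-0.8 -0.2  0.1] w 56.2
```

View pics/c11.png

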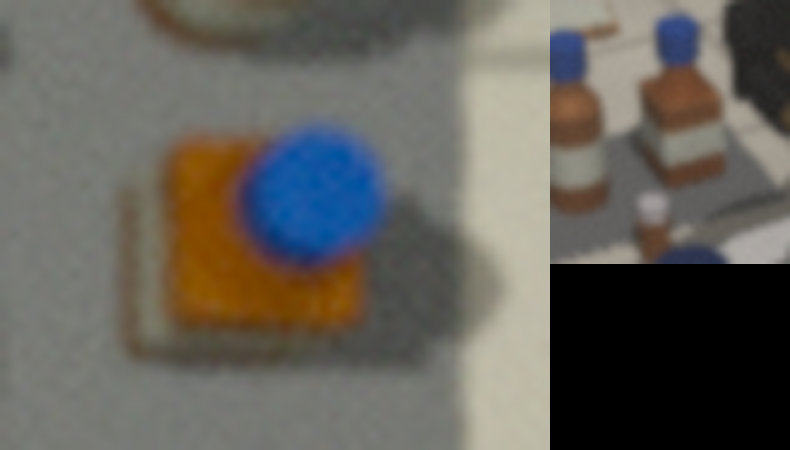

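```bash
cat > yaw.py <<'E'
from fit import *
def edge(t,chan,pts,dirv,z,L=4):
    """half-level crossing along dirv through each pixel; line fit on plane z -> angle deg"""
    out=[]
    for p in pts:
        k=np.linspace(-L,L,81);xy=np.float32([p]+0*k[:,None]+k[:,None]*np.array(dirv))
        v=cv2.GaussianBlur(cv2.remap(chan.astype(np.float32),xy[:,0][None],xy[:,1][None],1),(9,1),0)[0]
        h=(v[:8].mean()+v[-8:].mean())/2;i=np.argmin(abs(v[10:-10]-h))+10;out.append(xy[i])
    P=plane(t,np.float64(out),z)[:,:2]*1000
    vx,vy,x,y=cv2.fitLine(np.float32(P),cv2.DIST_HUBER,0,.01,.01).ravel()
    r=np.abs((P-[x,y])@[-vy,vx]).mean();return round((np.degrees(np.arctan2(vy,vx))+45)%90-45,2),round(float(r),2),(x,y)
E
python3 - <<'E'
from yaw import *
t=camera("top");S=hsv(t)[...,1];p=t["pixels"].astype(int);V=p[...,2]
f=lambda x,y:(x/10+350-.45,y/10+160-.45)
print("bottle left",edge(t,S,[f(169,y) for y in range(160,310,8)],(1,0),.068,2.2))
print("bottle bottom",edge(t,S,[f(x,326) for x in range(190,350,8)],(0,1),.068,2.2))
print("bottle top",edge(t,S,[f(x,137) for x in range(185,240,5)],(0,1),.068,2.2))
g=lambda x,y:(x/3.5+110-.36,y/3.5+100-.36)
c=p[...,2]*2-p[...,0]
for n,a,b,d in(("pad top",(158,225),(222,227),(0,1)),("pad bottom",(155,300),(218,303),(0,1)),("pad left",(151,232),(148,293),(1,0)),("pad right",(228,234),(223,297),(1,0))):
    print(n,edge(t,c,[g(*(np.array(a)+(np.array(b)-a)*k)) for k in np.linspace(0,1,20)],d,.006,4))
E
```

```text
bottle left (np.float32(-7.83), 2.0, (np.float32(484.11447), np.float32(-228.41405)))
bottle bottom (np.float32(0.7), 2.06, (np.float32(461.36066), np.float32(-249.14554)))
bottle top (np.float32(18.92), 1.87, (np.float32(507.77496), np.float32(-239.06372)))
pad top (np.float32(-4.88), 0.32, (np.float32(548.26764), np.float32(268.3863)))
pad bottom (np.float32(-4.47), 0.5, (np.float32(494.44684), np.float32(279.35883)))
pad left (np.float32(-5.02), 0.18, (np.float32(527.15234), np.float32(302.18423)))
pad right (np.float32(-4.39), 0.27, (np.float32(518.71826), np.float32(248.22147)))
```

The pad's yaw is −4.7°. The bottle edge fit is void because the arm already covered it, so I redo it once the arm is back over the tray. Picking the wide bottle.

```bash
python3 st.py
python3 -m pendant '[[[0,0,35],0],[[0,0,35],0],[[0,0,35],0],[[0,0,20],0],[[0,0,14],0],[[0,0,6],0],[[0,0,0],0]]'
python3 -m pendant '[[[0,0,0],0],[[0,0,0],0],[[0,0,0],0],[[0,0,0],0],[[0,0,0],0]]' 20 30;python3 st.py
python3 -m pendant '[[[0,0,-4],0],[[0,0,-10],0],[[0,0,-25],0],[[0,0,-35],0],[[0,0,-35],0],[[0,0,-30],0],[[0,0,-10],0],[[0,0,0],0]]' >/dev/null;python3 st.py
```

```text
t 37.05 p [ 646.  -262.6  251.2] yaw 90.06 F [0.4 0.3 0.1] w 55.6
time: 37.92
position: [0.6464, -0.2645, 0.1065]
tool_rot: [0.707, 0.707, 0.0, 0.0]
ft_force: [-0.5, 0.3, 0.4]
grip_width: 0.0562
time: 38.55
position: [0.6463, -0.2642, 0.1065]
tool_rot: [0.707, 0.707, 0.0, 0.0]
ft_force: [-0.7, 1.9, 2.7]
grip_width: 0.0312
t 38.55 p [ 646.3 -264.2  106.5] yaw 89.96 F [-0.7  1.9  2.7] w 31.2
t 39.55 p [ 646.  -264.5  255.4] yaw 89.96 F [-0.4  0.5 -3. ] w 31.0
```

```bash
python3 -m pendant '[[[20,-2,0],0],[[40,-4,0],0],[[50,-5,0],0],[[55,-6,0],0],[[55,-6,0],0],[[55,-6,0],0],[[55,-6,0],0],[[55,-6,0],0]]' >/dev/null
python3 -m pendant '[[[55,-6,0],0],[[55,-5,0],0],[[45,-3,0],0],[[34,-1,0],0],[[15,0,0],0],[[5,0,0],0],[[0,0,0],0],[[0,0,0],0]]' >/dev/null; python3 st.py
python3 - <<'E'
from yaw import *
t=camera("top");s=camera("scene");cv2.imwrite("pics/topB.png",t["pixels"])
crop(s,(220,190,350,340),4,"pics/c12.png")
S=hsv(t)[...,1]
f=lambda x,y:(x/10+350-.45,y/10+160-.45)
print("bottle left",edge(t,S,[f(169,y) for y in range(160,310,8)],(1,0),.068,2.2))
print("bottle bottom",edge(t,S,[f(x,326) for x in range(190,350,8)],(0,1),.068,2.2))
print("bottle top",edge(t,S,[f(x,137) for x in range(185,240,5)],(0,1),.068,2.2))
E
```

```text
t 41.55 p [590.7 328.2 255. ] yaw 89.87 F [-0.3 -1.2 -2. ] w 31.3
bottle left (np.float32(-1.6), 0.26, (np.float32(488.60474), np.float32(-228.34914)))
bottle bottom (np.float32(-1.33), 0.3, (np.float32(461.4252), np.float32(-251.28442)))
bottle top (np.float32(-0.23), 0.11, (np.float32(507.5205), np.float32(-240.10643)))
```

View pics/c12.png

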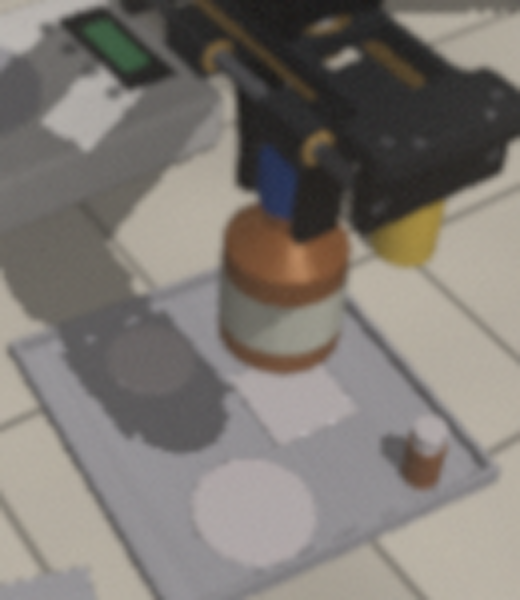

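The wide bottle hangs upright over the tray, with its pad at (274,317) free. The square bottle's yaw on the mat is about −1.4°, so it gets about +3° of tool turn when placed. Lowering the wide bottle.

```bash
python3 -m pendant '[[[1,-0.5,15],0],[[0,0,35],0],[[0,0,35],0],[[0,0,30],0],[[0,0,15],0],[[0,0,9],0],[[0,0,5],0],[[0,0,0],0]]' ; 
python3 -m pendant '[[[0,0,1],0],[[0,0,0.5],0],[[0,0,0],0]]';python3 st.py
```

```text
time: 42.65
position: [0.5903, 0.3308, 0.1116]
tool_rot: [0.707, 0.707, 0.0, 0.0]
ft_force: [-0.1, 0.5, -2.4]
grip_width: 0.0313
time: 43.02
position: [0.5901, 0.3307, 0.1099]
tool_rot: [0.707, 0.707, 0.0, 0.0]
ft_force: [0.3, 0.1, -2.3]
grip_width: 0.0314
t 43.02 p [590.1 330.7 109.9] yaw 89.97 F [ 0.3  0.1 -2.3] w 31.4
```

```bash
python3 -m pendant '[[[0,0,0.5],0],[[0,0,0.4],0],[[0,0,0],0]]';python3 -m pendant '[[[0,0,0],0],[[0,0,0],0],[[0,0,0],0]]' 56 >/dev/null
python3 -m pendant '[[[0,0,-10],0],[[0,0,-20],0],[[0,0,-35],0],[[0,0,-35],0],[[0,0,-35],0],[[0,0,-10],0],[[0,0,0],0]]' >/dev/null;python3 st.py
python3 -m pendant '[[[-30,-1,0],0],[[-58,-3,0],0],[[-58,-3,0],0],[[-58,-3,0],0],[[-58,-3,0],0],[[-58,-3,0],0],[[-58,-3,0],0],[[-58,-3,0],0]]' >/dev/null
python3 -m pendant '[[[-58,-3,0],0],[[-50,0,0],0],[[-30,0,0],0],[[-12,0,0],0],[[0,0,0],0],[[0,0,0],0],[[0,0,0],0],[[0,0,0],0]]' >/dev/null; python3 st.py
python3 - <<'E'
from fit import *
t=camera("top");s=camera("scene")
cv2.imwrite("pics/topC.png",t["pixels"]);cv2.imwrite("pics/sceneC.png",s["pixels"])
p=blobs(blue(t),(115,115,160,160));q=blobs(blue(s),(270,265,305,310));print(p,q)
print("wide",tri(t,p[0][1:3],s,q[0][1:3]),plane(t,p[0][1:3],.103),plane(s,q[0][1:3],.103))
E
```

```text
time: 43.4
position: [0.5904, 0.3309, 0.1094]
tool_rot: [0.707, 0.707, 0.001, 0.0]
ft_force: [-0.6, -0.0, 3.0]
grip_width: 0.0309
t 44.65 p [590.1 330.7 254.8] yaw 89.97 F [0.6 0.5 0.1] w 56.0
t 46.65 p [ 564.8 -254.3  253.8] yaw 90.04 F [ 0.2 -0.1  0.3] w 55.7
[(np.int32(132), np.float64(131.2), np.float64(138.61), np.int32(125), np.int32(132), np.int32(13), np.int32(14))] [(np.int32(173), np.float64(288.53), np.float64(288.76), np.int32(282), np.int32(281), np.int32(13), np.int32(17))]
wide (array([0.58778742, 0.33394249, 0.10455394]), array([0.57882959, 0.67578155])) [[0.58928208 0.33350487 0.103     ]] [[0.58587226 0.33385487 0.103     ]]
```

The wide cap now reads about 3 mm beyond the pad's centre in y, because I gripped it off-centre on the mat and it hung slightly tilted. I'll trim that at the end. Slim is next, this time gripped exactly where it was released.

```bash
python3 -m pendant '[[[0,0,30],0],[[0,0,35],0],[[0,0,32],0],[[0,0,20],0],[[0,0,12],0],[[0,0,6],0],[[0,0,0],0]]'; python3 st.py
python3 -m pendant '[[[0,0,0],0],[[0,0,0],0],[[0,0,0],0],[[0,0,0],0],[[0,0,0],0]]' 20 30;python3 st.py
python3 -m pendant '[[[0,0,-4],0],[[0,0,-10],0],[[0,0,-25],0],[[0,0,-35],0],[[0,0,-35],0],[[0,0,-30],0],[[0,0,-10],0],[[0,0,0],0]]' >/dev/null;python3 st.py
```

```text
time: 47.62
position: [0.5648, -0.2554, 0.1189]
tool_rot: [0.707, 0.707, 0.0, 0.0]
ft_force: [-1.3, 0.8, -0.3]
grip_width: 0.0564
t 47.62 p [ 564.8 -255.4  118.9] yaw 89.97 F [-1.3  0.8 -0.3] w 56.4
time: 48.25
position: [0.5648, -0.2555, 0.119]
tool_rot: [0.707, 0.707, 0.0, 0.0]
ft_force: [-0.8, -0.6, 2.0]
grip_width: 0.0291
t 48.25 p [ 564.8 -255.5  119. ] yaw 89.96 F [-0.8 -0.6  2. ] w 29.1
t 49.25 p [ 564.5 -255.2  267.9] yaw 89.96 F [ 0.4  0.3 -2.5] w 29.0
```

```bash
python3 -m pendant '[[[20,1,0],0],[[40,1,0],0],[[50,2,0],0],[[55,2,0],0],[[55,2,0],0],[[55,2,0],0],[[55,2,0],0],[[50,2,0],0]]' >/dev/null
python3 -m pendant '[[[40,0,0],0],[[25,0,0],0],[[13,0,0],0],[[4.5,0,0],0],[[0,0,0],0],[[0,0,0],0],[[0,0,0],0]]' >/dev/null; python3 st.py
python3 -m pendant '[[[0,0,15],0],[[0,0,35],0],[[0,0,35],0],[[0,0,30],0],[[0,0,15],0],[[0,0,9],0],[[0,0,5],0],[[0,0,0],0]]' ; 
python3 -m pendant '[[[0,0,1],0],[[0,0,0.5],0],[[0,0,0],0]]';python3 st.py
```

```text
t 51.12 p [579.1 206.3 267.7] yaw 89.89 F [-0.1  0.2 -1.9] w 29.0
time: 52.12
position: [0.5792, 0.2072, 0.1241]
tool_rot: [0.707, 0.707, 0.0, 0.0]
ft_force: [0.4, -0.5, -1.8]
grip_width: 0.0293
time: 52.5
position: [0.579, 0.2072, 0.1225]
tool_rot: [0.707, 0.707, 0.0, 0.0]
ft_force: [0.1, -0.6, -1.2]
grip_width: 0.0293
t 52.5 p [579.  207.2 122.5] yaw 89.96 F [ 0.1 -0.6 -1.2] w 29.3
```

```bash
python3 -m pendant '[[[0,0,0.5],0],[[0,0,0.3],0],[[0,0,0],0]]';python3 -m pendant '[[[0,0,0],0],[[0,0,0],0],[[0,0,0],0]]' 56 >/dev/null
python3 -m pendant '[[[0,0,-10],0],[[0,0,-20],0],[[0,0,-35],0],[[0,0,-35],0],[[0,0,-25],0],[[0,0,-6],0],[[0,0,0],0]]' >/dev/null;python3 st.py
python3 -m pendant '[[[-30,-6,0],0],[[-57,-12,0],0],[[-57,-12,0],0],[[-57,-12,0],0],[[-57,-12,0],0],[[-57,-12,0],0],[[-57,-12,0],0],[[-45,-10,0],0]]' >/dev/null
python3 -m pendant '[[[-30,-6,0],0],[[-12,0,0],0],[[0,0,0],0],[[0,0,0],0],[[0,0,0],0],[[0,0,0],0]]' >/dev/null; python3 st.py
```

```text
time: 52.88
position: [0.5793, 0.2072, 0.122]
tool_rot: [0.707, 0.707, 0.0, 0.0]
ft_force: [-0.3, -0.6, 3.1]
grip_width: 0.0291
t 54.12 p [578.7 207.1 252.4] yaw 89.96 F [-0.5 -0.2 -0.8] w 55.7
t 55.88 p [ 484.8 -250.9  252.5] yaw 90.04 F [1.5 0.2 0. ] w 56.0
```

```bash
python3 -m pendant '[[[0.4,0,30],0],[[0,0,35],0],[[0,0,35],0],[[0,0,24],0],[[0,0,12],0],[[0,0,5],0],[[0,0,0],0]]'; python3 st.py
python3 -m pendant '[[[0,0,0],0],[[0,0,0],0],[[0,0,0],0],[[0,0,0],0],[[0,0,0],0]]' 20 30;python3 st.py
python3 -m pendant '[[[0,0,-4],0],[[0,0,-10],0],[[0,0,-25],0],[[0,0,-35],0],[[0,0,-35],0],[[0,0,-30],0],[[0,0,-10],0],[[0,0,0],0]]' >/dev/null;python3 st.py
```

```text
time: 56.75
position: [0.485, -0.2516, 0.1118]
tool_rot: [0.707, 0.707, 0.0, 0.0]
ft_force: [0.0, 0.0, -0.1]
grip_width: 0.0561
t 56.75 p [ 485.  -251.6  111.8] yaw 89.97 F [ 0.   0.  -0.1] w 56.1
time: 57.38
position: [0.4848, -0.2516, 0.1117]
tool_rot: [0.707, 0.707, 0.0, 0.0]
ft_force: [-0.2, -0.1, 1.5]
grip_width: 0.0294
t 57.38 p [ 484.8 -251.6  111.7] yaw 89.96 F [-0.2 -0.1  1.5] w 29.4
t 58.38 p [ 484.5 -251.3  260.6] yaw 89.97 F [ 0.2  0.1 -2.4] w 29.1
```

```bash
python3 -m pendant '[[[20,1,0],0],[[40,2,0],0],[[50,3,0],0],[[55,4,0],0],[[55,4,0],0],[[55,4,0],0],[[55,4,0],0],[[55,4,0],0]]' >/dev/null
python3 -m pendant '[[[55,4,0],0],[[45,4,0],0],[[25,2,0],0],[[13,0.5,0],0],[[4,0,0],0],[[0,0,0],0],[[0,0,0],1.5],[[0,0,0],1.5]]' >/dev/null; python3 st.py
python3 -m pendant '[[[0,0,15],0],[[0,0,35],0],[[0,0,35],0],[[0,0,30],0],[[0,0,15],0],[[0,0,9],0],[[0,0,5],0],[[0,0,0],0]]' ; 
python3 st.py
```

```text
t 60.38 p [521.6 274.8 260.5] yaw 86.79 F [-0.5  0.7 -1.6] w 29.2
time: 61.38
position: [0.5218, 0.2757, 0.1168]
tool_rot: [0.726, 0.688, 0.0, 0.0]
ft_force: [-0.5, 0.3, -1.8]
grip_width: 0.0294
t 61.38 p [521.8 275.7 116.8] yaw 86.96 F [-0.5  0.3 -1.8] w 29.4
```

```bash
python3 -m pendant '[[[0,0,1.2],0],[[0,0,0.6],0],[[0,0,0.4],0],[[0,0,0],0]]';python3 -m pendant '[[[0,0,0],0],[[0,0,0],0],[[0,0,0],0]]' 56 >/dev/null
python3 -m pendant '[[[0,0,-10],0],[[0,0,-20],0],[[0,0,-35],0],[[0,0,-35],0],[[0,0,-35],0],[[0,0,-6],0],[[0,0,0],3]]' >/dev/null
python3 -m pendant '[[[0,0,0],-3],[[0,0,0],-3],[[-40,0,0],0],[[-55,0,0],0],[[-55,0,0],0],[[-55,0,0],0],[[-55,0,0],0],[[-20,0,0],0]]' >/dev/null
python3 -m pendant '[[[-55,0,0],0],[[-55,0,0],0],[[-55,0,0],0],[[-20,0,0],0],[[0,0,0],0]]' >/dev/null;python3 st.py
python3 - <<'E'
from yaw import *
s,t=camera("scene"),camera("top");cv2.imwrite("pics/topD.png",t["pixels"]);cv2.imwrite("pics/sceneD.png",s["pixels"])
a=cv2.resize(t["pixels"][115:215,112:212],(400,400),interpolation=2);b=cv2.resize(s["pixels"][230:340,220:330],(400,400),interpolation=2)
cv2.imwrite("pics/c13.png",np.hstack([a,b]))
print(*blobs(blue(t),(110,115,220,215)),sep="\n");print("scene",*blobs(blue(s),(215,230,345,350)),sep="\n")
E
```

```text
time: 61.88
position: [0.5217, 0.2757, 0.1147]
tool_rot: [0.726, 0.688, 0.0, 0.0]
ft_force: [-0.1, -0.7, 0.7]
grip_width: 0.0293
t 64.75 p [ 520.6 -190.   254.3] yaw 89.82 F [-0.5  0.6  1.2] w 56.3
(np.int32(129), np.float64(131.16), np.float64(138.47), np.int32(125), np.int32(132), np.int32(13), np.int32(13))
(np.int32(42), np.float64(181.02), np.float64(137.14), np.int32(177), np.int32(134), np.int32(10), np.int32(8))
(np.int32(71), np.float64(151.76), np.float64(163.3), np.int32(148), np.int32(159), np.int32(10), np.int32(11))
scene
(np.int32(110), np.float64(258.65), np.float64(244.96), np.int32(254), np.int32(239), np.int32(10), np.int32(14))
(np.int32(116), np.float64(297.25), np.float64(256.97), np.int32(292), np.int32(251), np.int32(11), np.int32(14))
(np.int32(193), np.float64(288.43), np.float64(288.53), np.int32(282), np.int32(281), np.int32(14), np.int32(17))
```

View pics/c13.png

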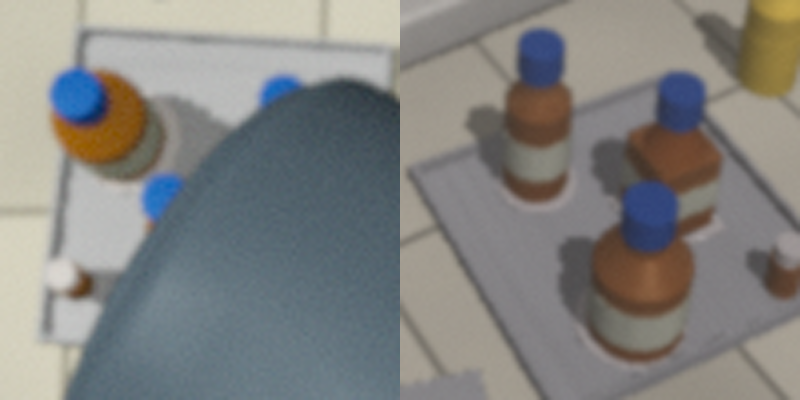

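Slim and square read within 0.5 px of their starting pictures, and the pad rims show evenly around them. The wide bottle sits about 4 mm towards +y on its pad, with a pad crescent showing on its left at scene (268,322). I mend that by gripping centred on its cap, lifting a little and shifting −3.5 mm.

```bash
python3 -m pendant '[[[30,4,0],0],[[57,8,0],0],[[57,8,0],0],[[57,8,0],0],[[57,8,0],0],[[57,8,0],0],[[57,8,0],0],[[57,8,0],0]]' 56 30 >/dev/null
python3 -m pendant '[[[50,8,0],0],[[35,0,0],0],[[11,0,0],0],[[0,0,0],0],[[0,0,0],0],[[0,0,0],0]]' >/dev/null; python3 st.py
python3 -m pendant '[[[0,0,30],0],[[0,0,35],0],[[0,0,15],0],[[0,0,0],0],[[0,0,0],0]]' >/dev/null; python3 st.py
```

```text
t 66.6 p [589.6 334.1 255.3] yaw 89.86 F [ 0.6 -0.3 -0.2] w 56.3
t 67.22 p [590.6 335.7 176.6] yaw 89.94 F [0.4 0.6 1. ] w 55.7
```

```bash
python3 -m pendant '[[[-2,-1.5,0],0],[[0,0,25],0],[[0,0,25],0],[[0,0,12],0],[[0,0,4],0],[[0,0,0],0],[[0,0,0],0]]' >/dev/null; python3 st.py
python3 -m pendant '[[[0,0,0],0],[[0,0,0],0],[[0,0,0],0],[[0,0,0],0],[[0,0,0],0]]' 20 20;python3 st.py
python3 -m pendant '[[[0,0,-2],0],[[0,0,-3],0],[[-1.5,0.3,0],0],[[-2,0.2,0],0],[[0,0,0],0],[[0,0,3],0],[[0,0,1.5],0],[[0,0,0],0]]';python3 st.py
```

```text
t 68.1 p [588.6 333.8 110.2] yaw 89.97 F [-0.   0.3  0.4] w 55.7
time: 68.72
position: [0.588, 0.3335, 0.1093]
tool_rot: [0.707, 0.707, 0.0, 0.0]
ft_force: [0.8, -0.6, 2.2]
grip_width: 0.0312
t 68.72 p [588.  333.5 109.3] yaw 89.96 F [ 0.8 -0.6  2.2] w 31.2
time: 69.72
position: [0.5884, 0.33, 0.1095]
tool_rot: [0.707, 0.707, -0.0, -0.0]
ft_force: [0.1, 0.3, -2.5]
grip_width: 0.0314
t 69.72 p [588.4 330.  109.5] yaw 89.96 F [ 0.1  0.3 -2.5] w 31.4
```

Release, retreat up and away to an area clear of both cameras, and look.

```bash
python3 -m pendant '[[[0,0,0.6],0],[[0,0,0],0]]';python3 -m pendant '[[[0,0,0],0],[[0,0,0],0],[[0,0,0],0]]' 56 >/dev/null
python3 -m pendant '[[[0,0,-10],0],[[0,0,-20],0],[[0,0,-35],0],[[0,0,-35],0],[[0,0,-40],0],[[0,0,-10],0],[[0,0,0],0]]' >/dev/null
python3 -m pendant '[[[30,-35,0],0],[[35,-45,0],0],[[35,-45,0],0],[[35,-45,0],0],[[35,-45,0],0],[[35,-45,0],0],[[35,-45,0],0],[[20,-30,0],0]]' >/dev/null
python3 -m pendant '[[[0,-30,0],0],[[0,0,0],0],[[0,0,0],0],[[0,0,0],0]]' >/dev/null;python3 st.py
python3 - <<'E'
from yaw import *
s,t=camera("scene"),camera("top");cv2.imwrite("pics/topE.png",t["pixels"]);cv2.imwrite("pics/sceneE.png",s["pixels"])
a=cv2.resize(t["pixels"][110:210,112:312],(800,400),interpolation=2)
b=cv2.resize(s["pixels"][235:340,225:335],(400,382),interpolation=2);d=cv2.resize(s["pixels"][170:255,160:260],(400,340),interpolation=2)
h=190;cv2.imwrite("pics/c14.png",np.vstack([cv2.resize(a,(640,320)),np.hstack([cv2.resize(b,(320,280)),cv2.resize(d,(320,280))])]))
for c,z,bx in((t,"top",(110,110,310,215)),(s,"scene",(170,180,345,350))): print(z,*blobs(blue(c,45),bx),sep="\n")
E
```

```text
time: 69.97
position: [0.5886, 0.3301, 0.1093]
tool_rot: [0.707, 0.707, 0.0, 0.0]
ft_force: [0.8, -0.7, -1.8]
grip_width: 0.0311
t 72.72 p [224.9 590.  258.6] yaw 89.88 F [-0.3  0.1 -0.5] w 56.0
top
(np.int32(252), np.float64(276.92), np.float64(135.38), np.int32(269), np.int32(127), np.int32(18), np.int32(18))
(np.int32(136), np.float64(132.71), np.float64(138.32), np.int32(126), np.int32(132), np.int32(14), np.int32(13))
(np.int32(126), np.float64(183.02), np.float64(140.02), np.int32(177), np.int32(134), np.int32(13), np.int32(13))
(np.int32(127), np.float64(153.61), np.float64(164.61), np.int32(148), np.int32(159), np.int32(13), np.int32(13))
scene
(np.int32(117), np.float64(209.11), np.float64(201.96), np.int32(203), np.int32(197), np.int32(14), np.int32(11))
(np.int32(70), np.float64(327.1), np.float64(217.94), np.int32(323), np.int32(213), np.int32(9), np.int32(12))
(np.int32(109), np.float64(258.64), np.float64(244.87), np.int32(254), np.int32(239), np.int32(10), np.int32(14))
(np.int32(116), np.float64(297.32), np.float64(256.88), np.int32(292), np.int32(251), np.int32(11), np.int32(14))
(np.int32(192), np.float64(287.16), np.float64(287.57), np.int32(281), np.int32(279), np.int32(13), np.int32(18))
```

View pics/c14.png

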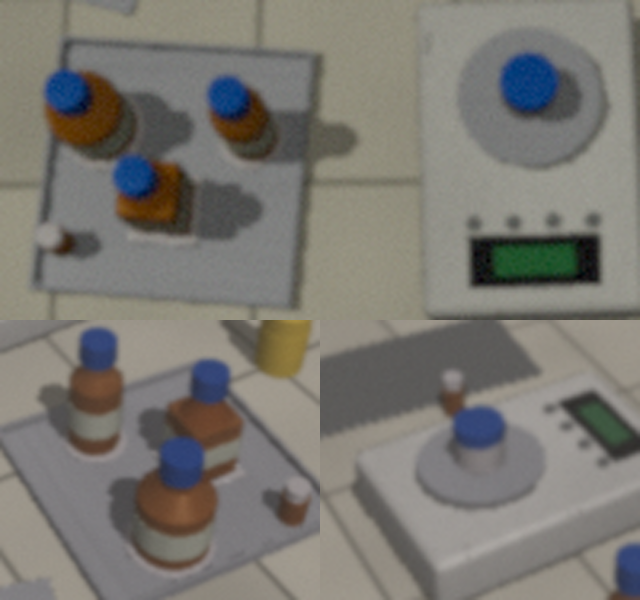

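All three bottle caps are back within 0.4 px of their starting pixels in both views, and the jar is upright on the pan. A last number for the square's yaw, then hand in.

```bash
python3 - <<'E'
from yaw import *
from rig import order
t=camera("top");S=hsv(t)[...,1]
f=lambda x,y:(x/3.2+112-.35,y/3.2+110-.35)
print("bottom",edge(t,S,[f(x,y) for x,y in zip(np.linspace(122,172,16),np.linspace(218,222,16))],(0,1),.068,2.2))
print("right",edge(t,S,[f(x,y) for x,y in zip(np.linspace(181,178,14),np.linspace(170,215,14))],(1,0),.068,2.2))
order.hand_in()
E
python3 st.py
```

```text
bottom (np.float32(-5.24), 0.37, (np.float32(498.70392), np.float32(274.37738)))
right (np.float32(-2.62), 0.62, (np.float32(517.65796), np.float32(250.18074)))
the job is handed in; nothing more can be done
the job is handed in; nothing more can be done
```

I parked all three bottles on the mat, set the jar on the balance pan, then stood each bottle back on its own pad. The job was handed in at about 73 s of the 152 s allowed.

**Bottles:** In the last pictures all three caps were within about 0.4 px (roughly 1 mm) of where they started, in the top view and, for slim and square, the scene view. The wide bottle first landed about 4 mm off, because I gripped it off-centre on the mat. I re-gripped it and shifted it back.

**Square bottle:** I turned it about 3° on placing to line it up with its pad. Its edges afterwards read −5.2° and −2.6°, against −4.7° for the pad. These fits are noisy.

**Jar:** It stands upright on the pan, about 3 mm from the middle towards +y. The two cameras disagreed by several millimetres on the pan's position (y about −15 mm from the top view, −6 mm from the scene view). I took a compromise and left the jar there.

**Rest of the scene:** I did not move the tray vial, and in the pictures it stands where it did. The arm ended about 0.26 m up, clear of everything. Several automatic fits of the pads and pan came out the wrong size, and I discarded them.

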